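# Set the dial lid to its large opening and tip out the steel balls

### The arm

A 6-joint arm with a two-finger parallel gripper is mounted at the origin on a cart in front of the work surface, level with it; the furniture and walls round the work are solid. World frame = base frame: x ahead of the robot, y to its left, z up, the work surface at z = 0. Lengths are in m, angles in rad, forces in N, time in s.
With the tool pointing down it reaches from about 0.325 to 0.9 m from the base axis. Payload 6.1 kg.
Tool frame: the origin (TCP) lies midway between the tips of the shut fingers; the grasp point (between the pads) lies 19 mm behind it; z points along the fingers, y is the line along which they close (so a half turn about z gives the same grasp; the last joint's range is limited). The gripper opens to 85 mm and grips with 20 to 120 N. Pads are 22 mm wide; open, the fingers measure 114 mm over their backs; the gripper's body (76 mm by 85 mm) begins 54 mm behind the grasp point. The pads swing forward as they close: fully open they stand 13 mm farther back than shut.
Start: joints at [1.15, 0.22, 1.526, -0, 1.395, -0.126], TCP at [0.182, 0.598, 0.231] pointing down, gripper open.
Joint ranges: [-2.98, 2.98], [-0.91, 2.08], [0.09, 2.57], [-1.24, 4.39], [0.2, 2.65], [-2.68, 2.68]. Speed limits (rad/s): [2.57, 2.57, 3.01, 3.14, 3.14, 3.14].

### API

Orientations are given as a unit quaternion [x, y, z, w].
In Python, from bench import arm, viewer, job gives the robot as it stands.
- The arm moves only by the tool apply_moves, never from a script. Its argument "deltas" is a list of rows, each a list of 7 numbers: the turn, a rotation vector about the world's x, y, z in degrees, then the shift along the world's x, y, z in cm, then the opening, from -1 (shut) to 1 (fully open). In form: [[rx, ry, rz, x, y, z, hand], ...]. A call has 1 to 10 rows; each row shifts and turns the commanded pose from where the row before left it; what a row does not reach is not made up. A row lasts 1/12 s, in which the tool goes at most 41.7 mm and 7.16 degrees, less where a joint would pass 70% of its speed; a pose out of reach is approached as far as the arm can. A call with a gripper value outside its range is refused whole. The fingers move at their own pace and stop on an object; "force" is the grip in N (left out, the last holds). Time passes only in rows, so rows that do not move let the fingers close. It gives the time, the measured TCP pose, the force, the opening and the grip force at its end, in the units of the state.
- arm.observe(): the state, without advancing time (a new reading comes with each control period).
- viewer.snapshot(name): name is "side" or "top"; returns the picture (384x512x3 uint8, red, green, blue); there is no depth.
- viewer.camera_params(name): a dict with "mtx" (3x3 intrinsics, pixels), "dist" ([k1, k2, p1, p2, k3] as OpenCV has them; the pictures are not rectified), "rvec" (rotation vector, rad) and "tvec" (3), from world to camera coordinates, as OpenCV has them. Camera axes: x right, y down, z forward; pixel columns grow to the right and rows downward; lengths in m; the calibration is good to about 2 mm. A picture is of the moment at which its call begins. camera_params takes no time and is no camera call.
- job.hand_in(): hands the job in; it is judged then, once.
The state is a dict: "time": time; "joints": joint angles; "qvel": joint speeds; "joint_efforts": joint torques, N m; "position": TCP position; "tool_rot": TCP orientation; "force": force on the tool from outside, world axes, zero at the start; "ft_torque": the same for the moment, N m; "finger_gap": opening from 0.0 (shut) to 1.0 (fully open); "grip_force": force on a finger pad.
Only numpy, scipy, OpenCV 4.12 (cv2) and the standard library are available. Lean on these libraries where they do the work, as an engineer would, in place of code of your own. Each camera call takes 0.05 s, during which the arm holds its last target. There are 200 camera calls.

### The job

Turn the white dial lid of the ball dispenser by its orange fin until the largest opening lies over the outlet at the front of the jar, with the jar still upright. Then tip the jar well forward with its red-barred lever until all four steel balls have dropped into the green tray, and let the jar come back upright with the dial left at the large opening. Leave the other things on the bench where they are.

Things in the scene. Friction and masses are not known exactly. Their poses are not given: they have to be found in the camera images.
- ball_stand: Ball dispenser, fixed to the bench: green catch tray with two aluminium uprights that carry a clear jar; about 165 mm high. Origin on the bench under the jar's axis; x to the dispenser's back, y to its left, z up. Tray: x -118 to +48 mm, y -56 to +56 mm, walls 4 mm thick, 32 mm high, floor 4 mm. Uprights: at y = +-53 mm, 36 mm wide, 6 mm thick, 104 mm high.
- pivot (a point): Middle of the jar's tipping axis (which lies along the stand's y), 95 mm above the bench; fixed to the stand. The clear jar is 57 mm high, 72 mm across at the lid and 52 mm at the foot, its foot 30 mm below this point.
- jar (a joint): Tipping angle of the jar, rad: 0 upright (a stop, held by a light spring), growing as its top tips to the dispenser's front (stand -x), stop at 2.3. The spring brings it back upright when let go; fully tipped it takes about 3 N at the lever. Balls run out from about 1.6 on, surely near the stop, if the large opening is over the outlet.
- lever_grip (a point): Middle of the red bar (14 mm thick, 52 mm long, along stand y) on the jar's lever, 96 mm right (-y) of the jar's axis. Circles the tipping axis at 70 mm radius with the jar: upright it is 68 mm behind and 18 mm above the pivot, it passes over the top, fully tipped it is 59 mm in front, 38 mm above. The 8 mm lever rod is 62 mm right of the axis; below the bar is free space outside the tray.
- dial (a joint): Angle of the white dial lid about the jar's upward axis, rad, anticlockwise from above; it stays where left, about 1 N at the fin turns it. 0: large opening exactly over the outlet, fin pointing to the stand's back (+x); at a the fin points a rad anticlockwise of that. Range -0.6 to 2.9, no stop or click at 0.
- fin (a point): Middle of the orange upright fin on the dial, opposite the large opening: 24 mm long radially, 10 mm thick, rising 24 mm above the dial's top face; the point is 27 mm from the dial's axis, 12 mm above that face. The dial is 82 mm across, its top face 36 mm above the pivot.
- large_opening (a point): Centre of the dial's large opening (90 degree sector, 9 to 35 mm from the axis, passes balls), at the top face, 22 mm from the axis. The dial also has a medium opening (about 10 x 9 mm, 95 degrees from it) and a small one (6 x 5 mm), which pass no balls.
- outlet (a point): Centre of the only outlet of the jar, in the fixed grey lid under the dial: a 90 degree sector, 9 to 33 mm from the jar's axis, on the front side (stand -x). The point is 22 mm from the axis and moves with the jar.
- ball0_center (a point): Centre of one of four equal steel balls, 14 mm diameter, 12 g, loose; at the start in the bottom of the jar.
- ball1_center (a point): Centre of one of four equal steel balls, 14 mm diameter, 12 g, loose; at the start in the bottom of the jar.
- ball2_center (a point): Centre of one of four equal steel balls, 14 mm diameter, 12 g, loose; at the start in the bottom of the jar.
- ball3_center (a point): Centre of one of four equal steel balls, 14 mm diameter, 12 g, loose; at the start in the bottom of the jar.
- screw_dish: Bystander: round grey metal dish of tiny screws, 67 mm across, 14 mm high. Origin at the centre of its underside.
- kapton_roll: Bystander: roll of amber tape lying flat, 68 mm across, 12 mm high. Origin at the centre of its underside.
- tape_black: Bystander: roll of black tape lying flat, 70 mm across, 18 mm high. Origin at the centre of its underside.
- esd_brush: Bystander: black cleaning brush lying flat, 121 x 29 x 9 mm. Origin at the centre of its underside.

How it is judged:
On the way, in this order (a step that is already met when the one before it is completed fails the run):
1. the dial's large opening is over the outlet (within 0.3 rad) with the jar upright (within 0.2 rad) and all the balls still in it (value of joint dial between -0.3 and 0.3 rad and value of joint jar below 0.2 rad and z of each of ball0_center, ball1_center, ball2_center, ball3_center in the frame of ball_stand above 0.06 m), for 0.2 s.
2. the jar is tipped forward past 1.2 rad with the dial still at the large opening (value of joint dial between -0.3 and 0.3 rad and value of joint jar above 1.2 rad), for 0.1 s.
At the end, for the whole second after the job is handed in: All four balls lie inside the green tray (centres between its walls and below its 32 mm rim), the jar is upright again (within 0.2 rad) and the dial's large opening is over the outlet (within 0.3 rad) (value of joint dial between -0.3 and 0.3 rad and value of joint jar below 0.2 rad and x of ball0_center in the frame of ball_stand between -0.116 and 0.046 m and y of ball0_center in the frame of ball_stand between -0.054 and 0.054 m and z of each of ball0_center, ball1_center, ball2_center, ball3_center in the frame of ball_stand below 0.032 m and x of ball1_center in the frame of ball_stand between -0.116 and 0.046 m and y of ball1_center in the frame of ball_stand between -0.054 and 0.054 m and x of ball2_center in the frame of ball_stand between -0.116 and 0.046 m and y of ball2_center in the frame of ball_stand between -0.054 and 0.054 m and x of ball3_center in the frame of ball_stand between -0.116 and 0.046 m and y of ball3_center in the frame of ball_stand between -0.054 and 0.054 m); the robot touches nothing.
It fails at once if the screw dish is moved by more than 40 mm (distance of screw_dish from where it was at the start of the episode above 0.04 m).
It fails at once if the kapton roll is moved by more than 40 mm (distance of kapton_roll from where it was at the start of the episode above 0.04 m).
It fails at once if the tape black is moved by more than 40 mm (distance of tape_black from where it was at the start of the episode above 0.04 m).
It fails at once if the esd brush is moved by more than 40 mm (distance of esd_brush from where it was at the start of the episode above 0.04 m).
It also fails if it takes over 67 s, if anything falls off the work surface, if the arm or the gripper's body presses on something with over 40 N, if the wrist force passes 120 N, or if a joint passes its speed limit or range.

## Working session

There is one attempt and no reset: what is moved stays moved. The work goes in short steps, Python scripts to look and compute and a tool call to move; the robot and the scene stay as the last step left them, time stands still between calls to the robot, and variables do not carry over. Pictures are saved under pics/ and viewed, at most 10 in all, crops included, and the job is handed in when it is done.

Besides the shell and the picture viewer there is one more tool, called after "Emit:" as name(argument=value, ...), one argument or row to a line, values as JSON. apply_moves: Moves the arm, as the interface text tells. Its arguments: {"type":"object","properties":{"deltas":{"type":"array"},"force":{"type":"number"}},"required":["deltas"]}

```bash
mkdir -p pics; python3 - <<'E'
from bench import arm, viewer, job
import cv2
for n in("top","side"):
    cv2.imwrite(f"pics/{n}0.png",cv2.resize(viewer.snapshot(n)[:,:,::-1],(800,600)))
    print(n,viewer.camera_params(n))
s=arm.observe();print(s)
E
```

```text
top {'mtx': array([[463.22609776,   0.        , 252.77546372],
       [  0.        , 463.22609776, 191.7252163 ],
       [  0.        ,   0.        ,   1.        ]]), 'dist': array([0.064215, 0.      , 0.      , 0.      , 0.      ]), 'rvec': array([ 2.15589231, -2.11468182,  0.17490134]), 'tvec': array([0.28964167, 0.50676032, 1.14727441])}
side {'mtx': array([[431.76100448,   0.        , 252.21539775],
       [  0.        , 431.76100448, 192.60351023],
       [  0.        ,   0.        ,   1.        ]]), 'dist': array([-0.15263337,  0.        ,  0.        ,  0.        ,  0.        ]), 'rvec': array([ 2.11210138, -0.08785741,  0.01672759]), 'tvec': array([-0.44214104,  0.26314613,  0.98326935])}
{'time': 0.1, 'joints': array([ 1.14992953e+00,  2.21130652e-01,  1.52748655e+00, -4.08965331e-05,
        1.39468902e+00, -1.26085415e-01]), 'qvel': array([-4.43932804e-04, -9.05359288e-04, -2.17499521e-03, -5.09656007e-04,
        4.55244740e-04, -4.49444347e-05]), 'joint_efforts': array([ 8.84083202e-04, -4.98241031e+01, -3.90547299e+01, -1.76605158e-04,
        5.69567434e-03, -1.11113482e-05]), 'position': array([0.18136913, 0.59754615, 0.23032429]), 'tool_rot': array([ 1.46854004e-01,  9.89157807e-01, -8.30377859e-04, -2.12018582e-04]), 'force': array([-0.90619239, -0.48197268, -0.49497927]), 'ft_torque': array([0.03501757, 0.03545713, 0.00224365]), 'grip_force': 0.0, 'finger_gap': 0.9984600656831701}
```

View pics/top0.png

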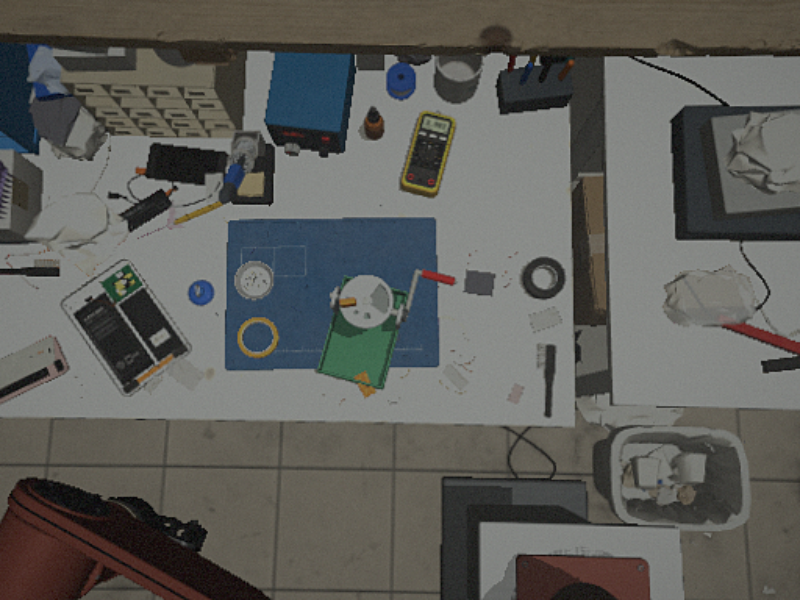

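View pics/side0.png

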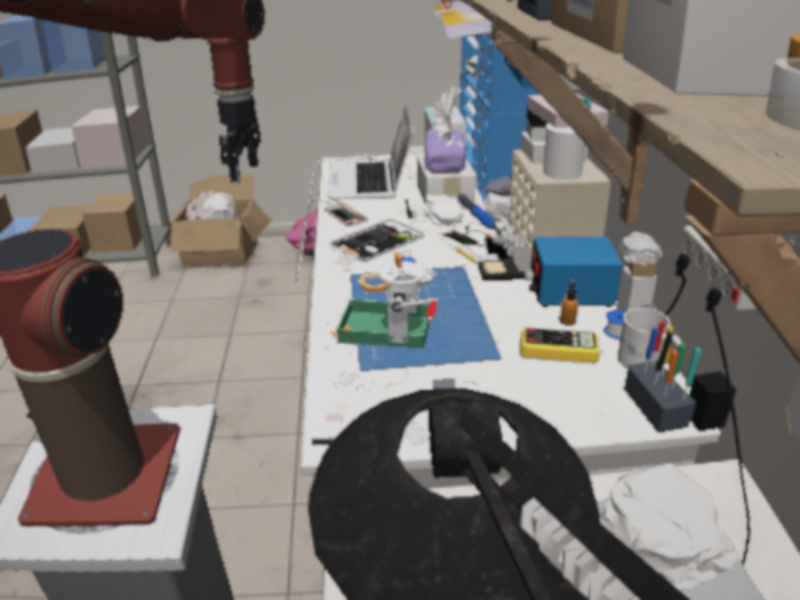

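The top view shows the dial near (368,303) with its fin pointing left at about (345,302), the red bar at about (438,277), and the green tray running down to about (352,385). The side view agrees: the jar is upright with the lever at the back. I'll take an enlarged crop next.

```bash
cat > h.py <<'E'
import numpy as np, cv2
from bench import arm, viewer, job
def cam(n):
    c=viewer.camera_params(n); return c,cv2.Rodrigues(c["rvec"])[0]
def ray(n,uv,z):
    c,R=cam(n); p=cv2.undistortPoints(np.array([[uv]],float),c["mtx"],c["dist"])[0,0]
    d=R.T@np.array([*p,1]); o=-R.T@c["tvec"]; return o+d*(z-o[2])/d[2]
def proj(n,P):
    c,_=cam(n); return cv2.projectPoints(np.array(P,float).reshape(-1,1,3),c["rvec"],c["tvec"],c["mtx"],c["dist"])[0][:,0]
def stand(q,p): # q = x,y,yaw
    c,s=np.cos(q[2]),np.sin(q[2]); p=np.array(p,float).reshape(-1,3)
    return np.c_[q[0]+c*p[:,0]-s*p[:,1],q[1]+s*p[:,0]+c*p[:,1],p[:,2]]
E
python3 - <<'E'
from h import *
im=viewer.snapshot("top"); hsv=cv2.cvtColor(im,cv2.COLOR_RGB2HSV)
c=im[160:260,190:310]; cv2.imwrite("pics/top1.png",cv2.resize(c[:,:,::-1],(720,600),interpolation=cv2.INTER_CUBIC))
H,S,V=[hsv[:,:,i].astype(int) for i in range(3)]
roi=np.zeros(H.shape,bool); roi[160:260,190:310]=1
def cen(m):
    n,l,st,ce=cv2.connectedComponentsWithStats((m&roi).astype(np.uint8)); 
    for i in range(1,n):
        if st[i,4]>8: print(st[i],ce[i])
print("red");cen(((H<6)|(H>174))&(S>140)&(V>60))
print("orange");cen((H>=8)&(H<22)&(S>140)&(V>80))
print("green");cen((H>50)&(H<90)&(S>90))
E
```

```text
red
[270 173  21   9  95] [279.84210526 177.10526316]
orange
[217 191  11   5  33] [221.87878788 192.66666667]
[227 238  10   7  37] [231.81081081 241.21621622]
[229 245  11   9  49] [234.46938776 249.14285714]
green
[218 177   7   8  16] [220.3125 179.9375]
[252 186   9  12  45] [255.8        191.48888889]
[ 203  199   51   50 1354] [228.82127031 225.04209749]
```

View pics/top1.png

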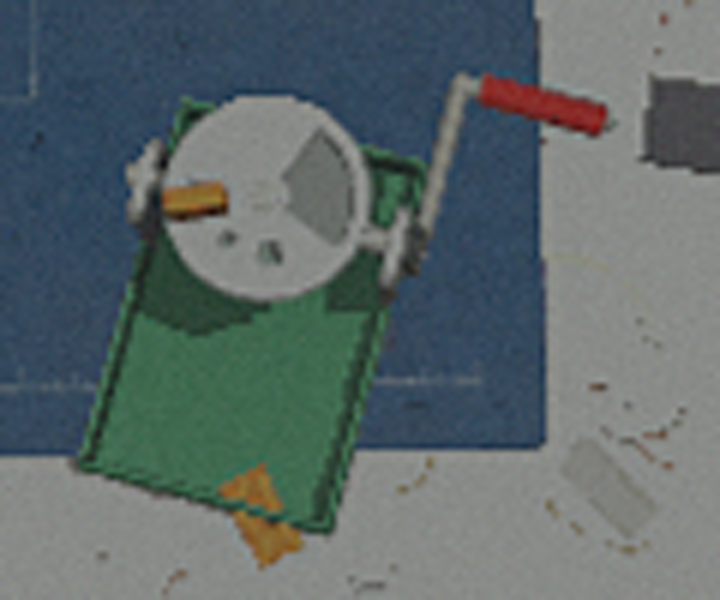

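The crop shows the dial centre at (267,197), the fin at (195,201), the red bar from (482,90) to (605,120), and the front tray corners at (82,463) and (330,530). I'll fit the stand pose to these points.

```bash
python3 - <<'E'
from h import *
from scipy.optimize import least_squares
cr=lambda u,v:(190+u/6-.4,160+v/6-.4)
pts=[[0,0,.131],[-.118,.056,.032],[-.118,-.056,.032],[.068,-.096,.120]]
uv=np.array([cr(267,197),cr(82,463),cr(330,530),(279.84,177.1)])
f=lambda q:(proj("top",stand(q[:3],pts))-uv).ravel()
r=least_squares(f,[*ray("top",uv[0],.131)[:2],-.2]);q=r.x
print(q,np.degrees(q[2]),r.fun.round(1))
np.save("q.npy",q)
fin=ray("top",(221.9,192.7),.150); c=stand(q,[0,0,.143])[0]
d=fin-c; print("fin",fin,"r",np.hypot(*d[:2]),"dial",np.degrees(np.arctan2(d[1],d[0])-q[2]))
print("bar",stand(q,[.068,-.096,.113]), "lid",c)
for n,uv2,z in(("dish",(254,280),.014),("kapton",(258,337),.012),("black",(543,277),.018),("brush",(549,380),.009)):
    print(n,ray("top",(uv2[0]*.64,uv2[1]*.64),z))
print(proj("side",stand(q,[[.068,-.096,.113],[-.118,-.056,.032]]))/.64)
E
```

```text
[ 0.48421675  0.34284068 -0.24331966] -13.941189444957866 [ 0.2 -0.2 -1.   0.4  0.1  0.7  0.6 -0.8]
fin [0.47942045 0.37091709 0.15      ] r 0.028483141960124567 dial 113.6354573058725
bar [[0.52708483 0.23328554 0.113     ]] lid [0.48421675 0.34284068 0.143     ]
dish [0.53445951 0.53745869 0.014     ]
kapton [0.43839144 0.52627522 0.012     ]
black [0.54823062 0.05150995 0.018     ]
brush [0.37674928 0.04243237 0.009     ]
[[431.96932722 310.82529185]
 [335.14465532 329.27323041]]
```

Emit:
apply_moves(
  deltas=[
    [0, 0, -6, 2.5, -2, 0, -0.3],
    [0, 0, -6, 2.5, -2, 0, -0.3],
    [0, 0, -6, 2.5, -2, 0, -0.3],
    [0, 0, -6, 2.5, -2, 0, -0.3],
    [0, 0, -6, 2.5, -2, 0, -0.3],
    [0, 0, -6, 2.5, -2, 0, -0.3],
    [0, 0, -6, 2.5, -2, 0, -0.3],
    [0, 0, -6, 2.5, -2, 0, -0.3],
    [0, 0, -6, 2.5, -2, 0, -0.3],
    [0, 0, -6, 2.5, -2, 0, -0.3],
  ],
  force=20,
)

```text
time: 0.98
position: [0.4325, 0.3968, 0.231]
tool_rot: [0.624, 0.782, -0.0, -0.0]
force: [0.3, -0.1, 0.3]
finger_gap: 0.347
grip_force: 0.0
```

Emit:
apply_moves(
  deltas=[
    [0, 0, -3.4, 1.6, -0.9, 0, -0.3],
    [0, 0, 0, 1.6, -0.9, -1, -0.3],
    [0, 0, 0, 1.5, -0.9, -1, -0.3],
    [0, 0, 0, 0, 0, -2, -0.3],
    [0, 0, 0, 0, 0, -2, -0.3],
    [0, 0, 0, 0, 0, 0, -0.3],
    [0, 0, 0, 0, 0, 0, -0.3],
  ],
)

```text
time: 1.57
position: [0.4775, 0.3703, 0.1698]
tool_rot: [0.645, 0.764, -0.002, -0.001]
force: [-0.9, -0.8, 1.0]
finger_gap: 0.349
grip_force: 0.0
```

```bash
python3 - <<'E'
from h import *
print(arm.observe()["position"])
a=viewer.snapshot("top")[160:260,190:310,::-1]; s=viewer.snapshot("side")[130:230,200:320,::-1]
cv2.imwrite("pics/b.png",np.hstack([cv2.resize(x,(400,333),interpolation=2) for x in(a,s)]))
E
```

```text
[0.47753159 0.37034734 0.1697861 ]
```

View pics/b.png

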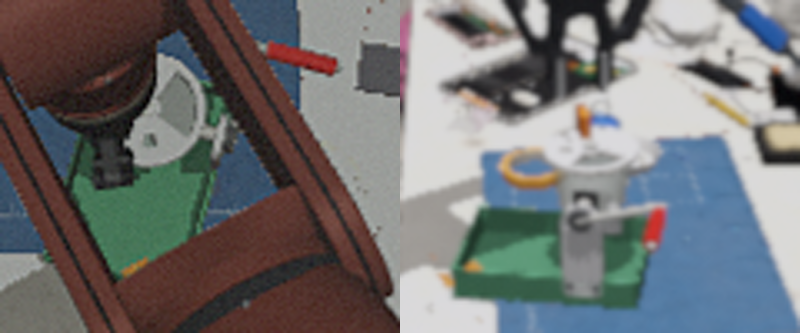

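The side view shows the fingers at about 560 and 605 straddling the orange fin at about 583, so they are centred. I'll lower them.

Emit:
apply_moves(
  deltas=[
    [0, 0, 0, 0, 0, -1.1, -0.3],
    [0, 0, 0, 0, 0, -1.1, -0.3],
    [0, 0, 0, 0.1, 0, -1.0, -0.3],
    [0, 0, 0, 0, 0, 0, -0.3],
    [0, 0, 0, 0, 0, 0, -0.3],
  ],
)

```text
time: 2.08
position: [0.4787, 0.3706, 0.1379]
tool_rot: [0.645, 0.764, -0.001, -0.0]
force: [0.5, -0.4, 0.5]
finger_gap: 0.349
grip_force: 0.0
```

```bash
python3 - <<'E'
from h import *
q=np.load("q.npy");a=np.radians(99.7-113.6*np.arange(0,21)/20)
P=np.c_[q[0]+.027*np.cos(a),q[1]+.027*np.sin(a)]
print(arm.observe()["position"],P[0],P[-1]);print((np.diff(P,axis=0)*100).round(2).tolist())
E
```

```text
[0.47874345 0.37059557 0.13785191] [0.47966754 0.36945467] [0.5104261  0.33635452]
[[0.27, 0.03], [0.27, 0.01], [0.27, -0.02], [0.26, -0.05], [0.26, -0.07], [0.25, -0.1], [0.24, -0.12], [0.22, -0.15], [0.21, -0.17], [0.19, -0.19], [0.17, -0.2], [0.15, -0.22], [0.13, -0.23], [0.1, -0.25], [0.08, -0.26], [0.05, -0.26], [0.03, -0.27], [0.0, -0.27], [-0.03, -0.27], [-0.05, -0.26]]
```

Emit:
apply_moves(
  deltas=[
    [0, 0, -5.7, 0.27, 0.03, 0, -0.3],
    [0, 0, -5.7, 0.27, 0.01, 0, -0.3],
    [0, 0, -5.7, 0.27, -0.02, 0, -0.3],
    [0, 0, -5.7, 0.26, -0.05, 0, -0.3],
    [0, 0, -5.7, 0.26, -0.07, 0, -0.3],
    [0, 0, -5.7, 0.25, -0.1, 0, -0.3],
    [0, 0, -5.7, 0.24, -0.12, 0, -0.3],
    [0, 0, -5.7, 0.22, -0.15, 0, -0.3],
    [0, 0, -5.7, 0.21, -0.17, 0, -0.3],
    [0, 0, -5.7, 0.19, -0.19, 0, -0.3],
  ],
)

```text
time: 2.92
position: [0.5041, 0.363, 0.1397]
tool_rot: [0.932, 0.362, 0.0, -0.0]
force: [-0.2, 1.1, 0.1]
finger_gap: 0.354
grip_force: 0.5
```

Emit:
apply_moves(
  deltas=[
    [0, 0, -5.7, 0.17, -0.2, 0, -0.3],
    [0, 0, -5.7, 0.15, -0.22, 0, -0.3],
    [0, 0, -5.7, 0.13, -0.23, 0, -0.3],
    [0, 0, -5.7, 0.1, -0.25, 0, -0.3],
    [0, 0, -5.7, 0.08, -0.26, 0, -0.3],
    [0, 0, -5.7, 0.05, -0.26, 0, -0.3],
    [0, 0, -5.7, 0.03, -0.27, 0, -0.3],
    [0, 0, -5.7, 0.0, -0.27, 0, -0.3],
    [0, 0, -5.7, -0.03, -0.27, 0, -0.3],
    [0, 0, -5.7, -0.05, -0.26, 0, -0.3],
  ],
)

```text
time: 3.75
position: [0.5104, 0.3381, 0.1398]
tool_rot: [0.992, -0.127, 0.0, -0.0]
force: [-0.8, 0.9, -0.3]
finger_gap: 0.347
grip_force: 0.4
```

Emit:
apply_moves(
  deltas=[
    [0, 0, 0, 0, 0, 0, -0.6],
    [0, 0, 0, 0, 0, 0, -0.8],
    [0, 0, 0, 0, 0, 0, -0.85],
    [0, 0, 0, 0, 0, 0, -0.85],
    [0, 0, 0, 0, 0, 0, -0.85],
    [0, 0, 0, 0, 0, 0, -0.85],
  ],
)

```text
time: 4.25
position: [0.5112, 0.3386, 0.1401]
tool_rot: [0.992, -0.124, 0.001, -0.001]
force: [3.2, 4.6, 0.9]
finger_gap: 0.114
grip_force: 19.8
```

Emit:
apply_moves(
  deltas=[
    [0, 0, 0, 0, 0, 0, -0.3],
    [0, 0, 0, 0, 0, 0, -0.3],
    [0, 0, 0, 0, 0, 0, -0.3],
    [0, 0, 0, 0, 0, 1.5, -0.3],
    [0, 0, 0, 0, 0, 2, -0.3],
    [0, 0, 0, 0, 0, 3, -0.3],
    [0, 0, 6, 0.1, -1, 1, 0],
    [0, 0, 6, 0.1, -1, 0, 0],
    [0, 0, 6, 0.1, -1, 0, 0],
    [0, 0, 6, 0.1, -1, 0, 0],
  ],
)

```text
time: 5.08
position: [0.5139, 0.2972, 0.2143]
tool_rot: [0.996, 0.087, -0.0, 0.0]
force: [-0.0, -0.9, 0.2]
finger_gap: 0.497
grip_force: 0.0
```

Emit:
apply_moves(
  deltas=[
    [0, 0, 6, 0.1, -1, 0, 0],
    [0, 0, 6, 0.1, -1, 0, 0],
    [0, 0, 6, 0.1, -1, 0, 0],
    [0, 0, 6, 0.1, -1, 0, 0],
    [0, 0, 6, 0.1, -1, 0, 0],
    [0, 0, 6, 0.1, -1, 0, 0],
    [0, 0, 6, 0.1, -0.3, 0, 0],
    [0, 0, 6, 0.1, 0, 0, 0],
    [0, 0, 6, 0.1, 0, 0, 0],
    [0, 0, 6, 0.1, 0, 0, 0],
  ],
)

```text
time: 5.92
position: [0.5238, 0.2343, 0.2139]
tool_rot: [0.819, 0.574, -0.001, -0.0]
force: [-0.1, -0.4, -0.2]
finger_gap: 0.499
grip_force: 0.0
```

```bash
python3 - <<'E'
from h import *
o=arm.observe();r=o["tool_rot"];print(o["position"],np.degrees(np.arctan2(2*r[1]**2-1,2*r[0]*r[1])))
im=viewer.snapshot("top"); s=viewer.snapshot("side")[130:230,200:320,::-1]
cv2.imwrite("pics/c.png",np.hstack([cv2.resize(x,(400,333),interpolation=2) for x in(im[160:260,190:310,::-1],s)]))
E
```

```text
[0.52384041 0.23431731 0.21385486] -19.99612437572692
```

View pics/c.png

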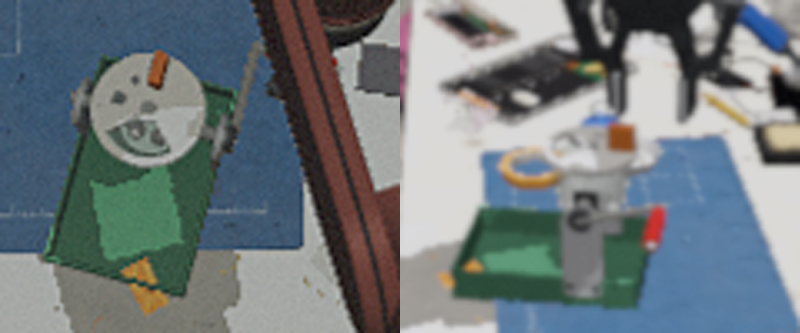

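The dial's fin now points to the stand's back, at (158,68) with the dial centre at (148,108). In the side view the open fingers at 617 and 687 sit either side of the red bar at 655. I'll lower onto the bar and grip it.

Emit:
apply_moves(
  deltas=[
    [0, 0, 6, 0.3, -0.1, -2, 0],
    [0, 0, 0, 0, 0, -3, 0],
    [0, 0, 0, 0, 0, -3, 0],
    [0, 0, 0, 0, 0, -2.5, 0],
    [0, 0, 0, 0, 0, -1.4, 0],
    [0, 0, 0, 0, 0, 0, 0],
    [0, 0, 0, 0, 0, 0, -0.4],
    [0, 0, 0, 0, 0, 0, -0.7],
    [0, 0, 0, 0, 0, 0, -0.8],
    [0, 0, 0, 0, 0, 0, -0.8],
  ],
  force=30,
)

```text
time: 6.85
position: [0.5268, 0.2344, 0.0967]
tool_rot: [0.79, 0.613, -0.0, -0.001]
force: [-5.1, 1.4, 0.9]
finger_gap: 0.151
grip_force: 29.8
```

```bash
python3 - <<'E'
from h import *
o=arm.observe();print(o["position"],o["force"],o["finger_gap"],o["grip_force"])
q=np.load("q.npy");t=np.linspace(0,2.28,31);a=np.arctan2(18,68)+t
P=stand(q,np.c_[.0703*np.cos(a),0*a,.0703*np.sin(a)])
print((np.diff(P,axis=0)*100).round(2).tolist())
E
```

```text
[0.52680019 0.23444785 0.09670593] [-5.13937336  1.39431343  0.86729377] 0.15145007444270864 29.81604427099228
[[-0.15, 0.04, 0.51], [-0.19, 0.05, 0.5], [-0.22, 0.06, 0.48], [-0.26, 0.06, 0.46], [-0.29, 0.07, 0.44], [-0.32, 0.08, 0.42], [-0.35, 0.09, 0.39], [-0.38, 0.09, 0.36], [-0.41, 0.1, 0.33], [-0.43, 0.11, 0.3], [-0.45, 0.11, 0.26], [-0.47, 0.12, 0.23], [-0.48, 0.12, 0.19], [-0.5, 0.12, 0.15], [-0.51, 0.13, 0.11], [-0.51, 0.13, 0.07], [-0.52, 0.13, 0.03], [-0.52, 0.13, -0.01], [-0.52, 0.13, -0.05], [-0.51, 0.13, -0.09], [-0.5, 0.12, -0.13], [-0.49, 0.12, -0.17], [-0.48, 0.12, -0.21], [-0.46, 0.11, -0.24], [-0.44, 0.11, -0.28], [-0.42, 0.1, -0.31], [-0.4, 0.1, -0.34], [-0.37, 0.09, -0.37], [-0.34, 0.08, -0.4], [-0.31, 0.08, -0.43]]
```

Emit:
apply_moves(
  deltas=[
    [0, 0, 0, -0.15, 0.04, 0.51, -0.8],
    [0, 0, 0, -0.19, 0.05, 0.5, -0.8],
    [0, 0, 0, -0.22, 0.06, 0.48, -0.8],
    [0, 0, 0, -0.26, 0.06, 0.46, -0.8],
    [0, 0, 0, -0.29, 0.07, 0.44, -0.8],
    [0, 0, 0, -0.32, 0.08, 0.42, -0.8],
    [0, 0, 0, -0.35, 0.09, 0.39, -0.8],
    [0, 0, 0, -0.38, 0.09, 0.36, -0.8],
  ],
)

```text
time: 7.52
position: [0.5078, 0.2391, 0.1331]
tool_rot: [0.79, 0.614, 0.002, 0.002]
force: [6.3, -1.4, -1.6]
finger_gap: 0.148
grip_force: 29.2
```

Emit:
apply_moves(
  deltas=[
    [0, 0, 0, -0.41, 0.1, 0.33, -0.8],
    [0, 0, 0, -0.43, 0.11, 0.3, -0.8],
    [0, 0, 0, -0.45, 0.11, 0.26, -0.8],
    [0, 0, 0, -0.47, 0.12, 0.23, -0.8],
    [0, 0, 0, -0.48, 0.12, 0.19, -0.8],
    [0, 0, 0, -0.5, 0.12, 0.15, -0.8],
    [0, 0, 0, -0.51, 0.13, 0.11, -0.8],
    [0, 0, 0, -0.51, 0.13, 0.07, -0.8],
  ],
)

```text
time: 8.18
position: [0.4734, 0.2478, 0.153]
tool_rot: [0.79, 0.613, 0.005, 0.004]
force: [6.3, -7.6, 13.5]
finger_gap: 0.154
grip_force: 30.8
```

Emit:
apply_moves(
  deltas=[
    [0, 0, 0, -0.52, 0.13, 0.03, -0.8],
    [0, 0, 0, -0.52, 0.13, -0.01, -0.8],
    [0, 0, 0, -0.52, 0.13, -0.05, -0.8],
    [0, 0, 0, -0.51, 0.13, -0.09, -0.8],
    [0, 0, 0, -0.5, 0.12, -0.13, -0.8],
    [0, 0, 0, -0.49, 0.12, -0.17, -0.8],
    [0, 0, 0, -0.48, 0.12, -0.21, -0.8],
    [0, 0, 0, -0.46, 0.11, -0.24, -0.8],
  ],
)

```text
time: 8.85
position: [0.4304, 0.2584, 0.1423]
tool_rot: [0.79, 0.614, 0.003, 0.002]
force: [1.5, -4.1, 9.6]
finger_gap: 0.149
grip_force: 33.4
```

Emit:
apply_moves(
  deltas=[
    [0, 0, 0, -0.44, 0.11, -0.28, -0.8],
    [0, 0, 0, -0.42, 0.1, -0.31, -0.8],
    [0, 0, 0, -0.4, 0.1, -0.34, -0.8],
    [0, 0, 0, -0.37, 0.09, -0.37, -0.8],
    [0, 0, 0, -0.34, 0.08, -0.4, -0.8],
    [0, 0, 0, -0.25, 0.06, -0.33, -0.8],
    [0, 0, 0, 0, 0, 0, -0.8],
    [0, 0, 0, 0, 0, 0, -0.8],
    [0, 0, 0, 0, 0, 0, -0.8],
    [0, 0, 0, 0, 0, 0, -0.8],
  ],
)

```text
time: 9.68
position: [0.4069, 0.2642, 0.1196]
tool_rot: [0.79, 0.614, 0.001, 0.0]
force: [2.4, -1.9, 7.1]
finger_gap: 0.151
grip_force: 35.0
```

Emit:
apply_moves(
  deltas=[
    [0, 0, 0, 0, 0, 0, -0.8],
    [0, 0, 0, 0, 0, 0, -0.8],
    [0, 0, 0, 0, 0, 0, -0.8],
    [0, 0, 0, 0, 0, 0, -0.8],
    [0, 0, 0, 0, 0, 0, -0.8],
    [0, 0, 0, 0, 0, 0, -0.8],
    [0, 0, 0, 0, 0, 0, -0.8],
    [0, 0, 0, 0, 0, 0, -0.8],
  ],
)

```text
time: 10.35
position: [0.4069, 0.2642, 0.1195]
tool_rot: [0.79, 0.614, 0.001, 0.0]
force: [2.8, -2.3, 5.6]
finger_gap: 0.147
grip_force: 35.0
```

```bash
python3 - <<'E'
from h import *
im=viewer.snapshot("top"); s=viewer.snapshot("side")[130:230,200:320,::-1]
cv2.imwrite("pics/d.png",np.hstack([cv2.resize(x,(400,333),interpolation=2) for x in(im[160:260,190:310,::-1],s)]))
E
```

```text
(no output)
```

View pics/d.png

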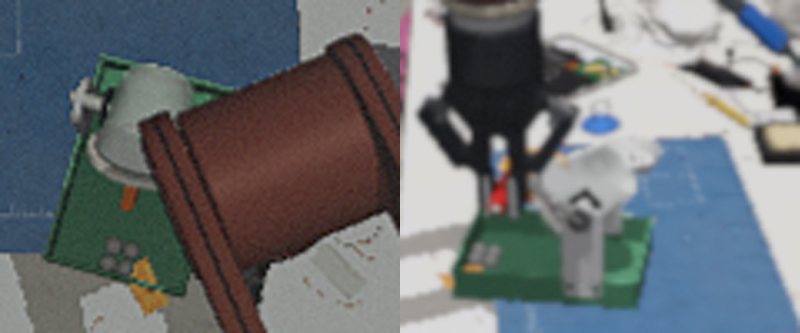

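All four balls are in the front of the tray, around (122,255). I'll follow the arc back to bring the jar upright.

Emit:
apply_moves(
  deltas=[
    [0, 0, 0, 0.25, -0.06, 0.33, -0.8],
    [0, 0, 0, 0.34, -0.08, 0.4, -0.8],
    [0, 0, 0, 0.37, -0.09, 0.37, -0.8],
    [0, 0, 0, 0.4, -0.1, 0.34, -0.8],
    [0, 0, 0, 0.42, -0.1, 0.31, -0.8],
    [0, 0, 0, 0.44, -0.11, 0.28, -0.8],
    [0, 0, 0, 0.46, -0.11, 0.24, -0.8],
    [0, 0, 0, 0.48, -0.12, 0.21, -0.8],
    [0, 0, 0, 0.49, -0.12, 0.17, -0.8],
    [0, 0, 0, 0.5, -0.12, 0.13, -0.8],
  ],
)

```text
time: 11.28
position: [0.4458, 0.2544, 0.1464]
tool_rot: [0.789, 0.614, -0.002, -0.002]
force: [-6.5, 1.3, 12.4]
finger_gap: 0.149
grip_force: 34.7
```

Emit:
apply_moves(
  deltas=[
    [0, 0, 0, 0.51, -0.13, 0.09, -0.8],
    [0, 0, 0, 0.52, -0.13, 0.05, -0.8],
    [0, 0, 0, 0.52, -0.13, 0.01, -0.8],
    [0, 0, 0, 0.52, -0.13, -0.03, -0.8],
    [0, 0, 0, 0.51, -0.13, -0.07, -0.8],
    [0, 0, 0, 0.51, -0.13, -0.11, -0.8],
    [0, 0, 0, 0.5, -0.12, -0.15, -0.8],
    [0, 0, 0, 0.48, -0.12, -0.19, -0.8],
    [0, 0, 0, 0.47, -0.12, -0.23, -0.8],
    [0, 0, 0, 0.45, -0.11, -0.26, -0.8],
  ],
)

```text
time: 12.12
position: [0.4979, 0.2412, 0.137]
tool_rot: [0.79, 0.614, 0.0, -0.0]
force: [-1.6, 3.4, 3.2]
finger_gap: 0.147
grip_force: 33.8
```

Emit:
apply_moves(
  deltas=[
    [0, 0, 0, 0.43, -0.11, -0.3, -0.8],
    [0, 0, 0, 0.41, -0.1, -0.33, -0.8],
    [0, 0, 0, 0.38, -0.09, -0.36, -0.8],
    [0, 0, 0, 0.35, -0.09, -0.39, -0.8],
    [0, 0, 0, 0.32, -0.08, -0.42, -0.8],
    [0, 0, 0, 0.29, -0.07, -0.44, -0.8],
    [0, 0, 0, 0.26, -0.06, -0.46, -0.8],
    [0, 0, 0, 0.22, -0.06, -0.48, -0.8],
    [0, 0, 0, 0.19, -0.05, -0.5, -0.8],
    [0, 0, 0, 0.15, -0.04, -0.45, -0.8],
  ],
)

```text
time: 12.95
position: [0.527, 0.2339, 0.0954]
tool_rot: [0.79, 0.614, -0.0, -0.0]
force: [-11.1, 4.6, 18.0]
finger_gap: 0.149
grip_force: 35.1
```

Emit:
apply_moves(
  deltas=[
    [0, 0, 0, 0, 0, 0, -0.8],
    [0, 0, 0, 0, 0, 0, -0.4],
    [0, 0, 0, 0, 0, 0, 0],
    [0, 0, 0, 0, 0, 0, 0],
    [0, 0, 0, 0, 0, 0, 0],
    [0, 0, 0, 0, 0, 0, 0],
    [0, 0, 0, 0, 0, 2, 0],
    [0, 0, 0, 0, 0, 3, 0],
    [0, 0, 0, 0, 0, 3, 0],
    [0, 0, 0, 0, 0, 3, 0],
  ],
)

```text
time: 13.78
position: [0.5269, 0.2335, 0.2066]
tool_rot: [0.79, 0.614, -0.001, -0.0]
force: [1.1, -0.5, 0.6]
finger_gap: 0.498
grip_force: 0.0
```

Emit:
apply_moves(
  deltas=[
    [0, 0, 0, 0, -2, 2, 0],
    [0, 0, 0, 0, -3, 1, 0],
    [0, 0, 0, 0, -3, 0, 0],
    [0, 0, 0, 0, -3, 0, 0],
    [0, 0, 0, 0, 0, 0, 0],
    [0, 0, 0, 0, 0, 0, 0],
  ],
)

```text
time: 14.28
position: [0.5275, 0.1224, 0.236]
tool_rot: [0.791, 0.612, 0.0, 0.0]
force: [0.2, 0.6, 0.0]
finger_gap: 0.501
grip_force: 0.0
```

```bash
python3 - <<'E'
from h import *
im=viewer.snapshot("top"); s=viewer.snapshot("side")[130:230,200:320,::-1]
cv2.imwrite("pics/e.png",np.hstack([cv2.resize(x,(400,333),interpolation=2) for x in(im[160:260,190:310,::-1],s)]))
E
```

```text
(no output)
```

View pics/e.png

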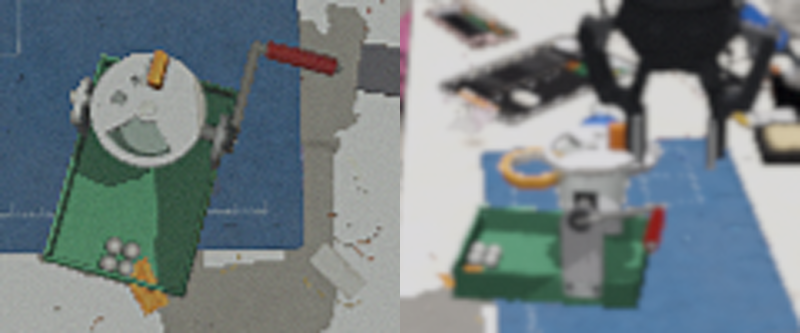

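The jar is upright with the bar back at (300,58). The fin is at (158,68), so the large opening is at the front. All four balls lie in the tray near (122,255), and the gripper is clear of everything.

```bash
python3 -c "
from bench import job;print(job.hand_in())"
```

```text
the job is handed in; nothing more can be done
None
```

I've handed the job in: the dial's large opening is over the outlet, all four balls are in the green tray, and the jar is back upright. The hand-in gave no verdict, so this is from the last camera view.

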